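Tilt the dial meter out of its foam and lay it face-down for a battery change

ROBOT

A 6-joint arm with a two-finger parallel gripper is mounted at the origin on the work surface. World frame = base frame: x ahead of the robot, y to its left, z up, the work surface at z = 0. Lengths are in m, angles in rad, forces in N, time in s.
With the tool pointing down it reaches from about 0.375 to 0.9 m from the base axis. Payload 3.1 kg.
Tool frame: the origin (TCP) lies at the very end of the fingers, on their centre line; the grasp point (between the pads) lies 19 mm behind it; z points along the fingers, y is the direction in which the jaws open and shut (so a half turn about z gives the same grasp; the last joint's range is limited). The gripper opens to 87 mm and grips with 3 to 60 N. Pads are 19 mm wide; open, the fingers measure 117 mm over their backs; the gripper's body (75 mm by 190 mm) begins 51 mm behind the grasp point.
Start: joints at [-1.375, 0.527, 1.433, -0, 1.181, -0.178], TCP at [0.229, -0.582, 0.223] pointing down, gripper open.
Joint ranges: [-3.08, 3.08], [-0.75, 2.2], [0.22, 2.44], [-1.43, 4.57], [0, 2.65], [-2.85, 2.85]. Speed limits (rad/s): [2.79, 2.79, 3.14, 3.14, 3.14, 3.14].

INTERFACE

Orientations are given as a unit quaternion [x, y, z, w].
In Python, from rig import robot gives the robot as it stands. The module is installed in compiled form; this text tells all that it offers.
- The arm moves only by the tool send_rows, never from a script. Its argument "deltas" is a list of rows, each an object of numbers: "tx", "ty", "tz": the shift along the tool's x, y, z in cm; "rx", "ry", "rz": the turn, a rotation vector about the tool's x, y, z in rad. A call has 1 to 5 rows; each row is the pose to reach, as a shift and turn from the pose commanded when the call began, along the tool's axes at that moment; what a row does not reach only later rows make up. A row lasts 1/12 s, in which the tool goes at most 41.7 mm and 7.16 degrees, less where a joint would pass 70% of its speed; a pose out of reach is approached as far as the arm can. A call with a gripper value outside its range is refused whole. "claw" is the finger opening in cm, from 0 to 8.7, set as the call begins (left out, the last holds). The fingers move at their own pace and stop on an object; "squeeze" is the grip in N (left out, the last holds). Time passes only in rows, so rows that repeat a pose let the fingers close. It gives the time, the measured TCP pose, the force and the opening at its end, in the units of the state.
- robot.get_obs(): the state, without advancing time (a new reading comes with each control period).
- robot.camera(name): name is "scene" or "side" or "wrist"; returns a dict with "color" (420x560x3 uint8, red, green, blue), "z_map" (420x560 float32, m along the optical axis (not along the pixel's ray), 0 where there is no reading), "intrinsics" (3x3 intrinsics, pixels), "distortion" ([k1, k2, p1, p2, k3] as OpenCV has them; the pictures are not rectified), "R" (3x3) and "t" (3): a world point X has camera coordinates R X + t; the wrist camera has in their place "tool_from_camera" (4x4, takes a point from camera to tool coordinates, whose origin is the TCP and whose axes are the flange's). Camera axes: x right, y down, z forward; pixel columns grow to the right and rows downward; lengths in m; the calibration is good to about 2 mm. A picture is of the moment at which its call begins: read the wrist's pose just before it.
- robot.hand_in(): hands the job in, once; it reports no verdict.
Trained networks look in the newest picture that a camera, given by its name, has taken for a name from the list of things; names that differ only in an ending like _2 or _b are one class to them, and where a whole thing is asked for, a point or a joint stands for the part that bears it (a point fixed in the world has none). Each returns a list of dicts, best first, with "p" (0 to 1); they miss things now and then, are a little off and sometimes report something else, mostly with a low value. They report only what shows in the picture. A call takes as long as a camera call. They do not tell look-alikes from the thing itself.
- robot.outline_of(label, camera): "pixels" (420x560 bool, what is visible of it) and "xy" ([column, row] in pixels, amid what is visible of it).
- robot.tip_of(label, camera): "xy" ([column, row] in pixels: a listed point, or the origin of a listed thing).
The state is a dict: "time": time; "q": joint angles; "joint_velocities": joint speeds; "joint_torque": joint torques, N m; "position": TCP position; "tool_rot": TCP orientation; "ft_force": force on the tool from outside, world axes, zero at the start; "moment": the same for the moment, N m; "grip_width": finger opening in m.
Only numpy, scipy, OpenCV 4.12 (cv2) and the standard library are available. Lean on these libraries where they do the work, as an engineer would, in place of code of your own. Each camera call takes 0.05 s, during which the arm holds its last target.

TASK

The pocket meter with the round dial sits face-up in the foam insert; its battery is to be changed, so it must lie on its face. Take it by its two side studs, lift that end first so that it tilts out of its cutout while the other end still rests in the foam, then turn it over and lay it face-down in the middle of the rubber mat, keeping hold of it until it is down, and let go. Leave the tester without a dial and the amber jar where they are.

Things in the scene. Friction and masses are not known exactly. Their poses are not given: they have to be found in the camera images.
- meter: Meter to take: light grey box 96 (x) by 44 (y) by 28 mm (z), about 0.2 kg, round white dial and small display on its face. Origin: centre of its back. x points to the stud end, z out of the face (flat rim, proud of the dial). On each long side a free-turning disc (stud), 18 mm wide, 4 mm proud, at x 34, z 14: 52 mm over both. Pinched there it swings freely and hangs stud end up.
- meter_foot (a point): Lower (back) edge, in the middle, of the meter's plain end, the end without studs (meter frame -48, 0, 0 mm).
- tester: Bystander: a component tester in the same grey case, studs too, but with a big rectangular display and six keys and no dial; same axes as the meter. It lies in the other cutout. Leave it there.
- foam: Fixed dark foam block (rigid), 152 (x) by 260 (y) by 34 mm high, origin under its centre. Two cutouts 48 mm wide along x at y +50 and -50; floor at z 10, closed end at x -50. Their other ends open into a finger trough, x 8 to 64, y -120 to 120, same floor. In each lies an instrument, centred at x 0, face up, 2 mm free, studs in the trough, top 4 mm above the foam.
- mat: Fixed black rubber mat, 180 (x) by 160 (y) by 4 mm thick, flat on the table; origin under its centre.
- jar: Bystander: loose amber jar, 48 mm across, 50 mm high, beyond the work; origin under its centre.
Things that resemble listed ones, but are neither listed nor needed, are in the scene too. What is shaped like the meter but purple or yellow is not meant.

How it is judged:
By the outcome, as a careful person would: the job done as asked, in the order asked, and still so for the second after the job is handed in, with the robot touching nothing.
It also fails if it takes over 54 s, if anything falls off the work surface, if the arm or the gripper's body presses on something with over 40 N, if the wrist force passes 120 N, or if a joint passes its speed limit or range.

## Working session

There is one attempt and no reset: what is moved stays moved. The work goes in short steps, Python scripts to look and compute and a tool call to move; the robot and the scene stay as the last step left them, time stands still between calls to the robot, and variables do not carry over. Pictures are saved under pics/ and viewed, and the job is handed in when it is done.

Besides the shell and the picture viewer there is one more tool, called after ">>>" by a JSON object that holds its "name" and its "arguments". send_rows: Moves the arm, as the interface text tells. Its arguments: {"type":"object","properties":{"deltas":{"type":"array","items":{"type":"object","properties":{"tx":{"type":"number"},"ty":{"type":"number"},"tz":{"type":"number"},"rx":{"type":"number"},"ry":{"type":"number"},"rz":{"type":"number"}}}},"claw":{"type":"number"},"squeeze":{"type":"number"}},"required":["deltas"]}

```bash
mkdir -p pics
cat > h.py <<'E'
import numpy as np, cv2
from rig import robot
from scipy.spatial.transform import Rotation as Rn
def snap(name, fn=None):
    o=robot.get_obs(); c=robot.camera(name)
    if 'R' in c and c.get('R') is not None:
        R=np.array(c['R']);t=np.array(c['t']); Rw=R.T; tw=-R.T@t
    else:
        T=np.array(c['tool_from_camera']); Rt=Rn.from_quat(o['tool_rot']).as_matrix()
        Rw=Rt@T[:3,:3]; tw=Rt@T[:3,3]+np.array(o['position'])
    c['Rw']=Rw;c['tw']=tw
    if fn: cv2.imwrite('pics/'+fn,c['color'][:,:,::-1])
    return c
def ray(c,uv):
    p=cv2.undistortPoints(np.array(uv,float).reshape(-1,1,2),np.array(c['intrinsics']),np.array(c['distortion'])).reshape(-1,2)
    return np.c_[p,np.ones(len(p))]
def world(c,uv):
    uv=np.array(uv,float).reshape(-1,2); r=ray(c,uv)
    z=np.array([c['z_map'][int(round(v)),int(round(u))] for u,v in uv])
    return (r*z[:,None])@c['Rw'].T+c['tw']
def onplane(c,uv,h):
    d=ray(c,uv)@c['Rw'].T; s=(h-c['tw'][2])/d[:,2]
    return c['tw']+d*s[:,None]
def cloud(c):
    H,W=c['z_map'].shape; u,v=np.meshgrid(np.arange(W),np.arange(H))
    r=ray(c,np.c_[u.ravel(),v.ravel()]); P=(r*c['z_map'].ravel()[:,None])@c['Rw'].T+c['tw']
    return P.reshape(H,W,3)
E
python3 - <<'E'
from h import *
print(robot.get_obs())
for n in ['scene','side']:
    c=snap(n,n+'0.png'); print(n,c['tw'].round(3))
    for l in ['meter','tester','foam','mat','jar']:
        for d in robot.outline_of(l,n)[:3]:
            p=d['pixels']; P=cloud(c)[p&(c['z_map']>0)]
            print(l,round(d['p'],2),np.round(d['xy']),p.sum(),np.median(P,0).round(3))
        for d in robot.tip_of(l,n)[:3]: print('  tip',round(d['p'],2),np.round(d['xy']))
E
```

```text
{'time': 0.0, 'q': array([-1.37449982e+00,  5.28473795e-01,  1.43385505e+00, -4.77768447e-05,
        1.18136048e+00, -1.78501524e-01]), 'joint_velocities': array([-0.0004211 , -0.00140809, -0.0002845 , -0.00144693, -0.0011344 ,
       -0.00076223]), 'joint_torque': array([-5.71401324e-04, -4.40052688e+01, -1.76593190e+01,  6.30636932e-02,
        5.82126144e-02, -1.54989357e-04]), 'position': array([ 0.22867795, -0.58091064,  0.22158195]), 'tool_rot': array([ 9.82489897e-01,  1.86312915e-01, -3.14167606e-05, -1.04809539e-03]), 'ft_force': array([0.06967371, 0.16286074, 0.12627523]), 'moment': array([-0.0122764 , -0.02602852,  0.00019473]), 'grip_width': 0.08714487937386846}
scene [ 0.9   -0.399  0.731]
meter 0.91 [403. 197.] 1174 [0.746 0.186 0.025]
meter 0.85 [274.  97.] 723 [0.365 0.263 0.026]
meter 0.71 [257. 210.] 1233 [ 0.539 -0.021  0.025]
  tip 0.94 [322. 162.]
  tip 0.8 [254. 215.]
  tip 0.74 [402. 199.]
tester 0.91 [342. 131.] 727 [0.552 0.258 0.036]
  tip 0.78 [337. 138.]
  tip 0.69 [329. 154.]
mat 0.94 [196. 281.] 7902 [ 0.553 -0.2    0.003]
  tip 0.63 [197. 281.]
jar 0.84 [363. 283.] 805 [ 0.796 -0.03   0.048]
  tip 0.91 [364. 286.]
  tip 0.44 [196. 280.]
side [0.081 0.729 0.733]
meter 0.73 [302. 222.] 766 [ 0.525 -0.004  0.024]
meter 0.69 [304. 336.] 1322 [0.348 0.278 0.025]
meter 0.66 [183. 238.] 717 [0.729 0.206 0.024]
  tip 0.96 [303. 226.]
  tip 0.92 [184. 241.]
  tip 0.79 [250. 264.]
tester 0.69 [229. 285.] 889 [0.539 0.267 0.034]
  tip 0.88 [229. 293.]
foam 0.88 [239. 282.] 5970 [0.53  0.238 0.031]
  tip 0.61 [242. 282.]
mat 0.9 [336. 190.] 2246 [ 0.542 -0.189  0.002]
  tip 0.95 [332. 186.]
jar 0.57 [223. 180.] 412 [ 0.783 -0.012  0.026]
  tip 0.64 [221. 192.]
```

View pics/scene0.png

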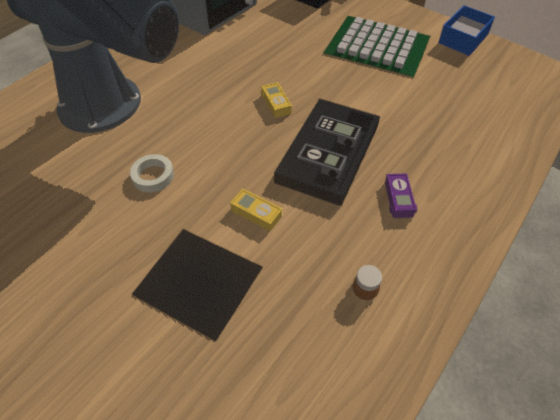

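View pics/side0.png

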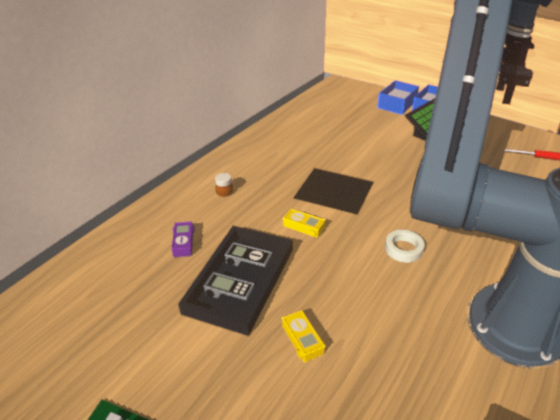

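Run:
```python
from h import *
a=cv2.imread('pics/scene0.png')[85:215,260:400]; b=cv2.imread('pics/side0.png')[215:345,170:310]
cv2.imwrite('pics/z0.png',np.hstack([cv2.resize(x,None,fx=2.85,fy=2.85*1.5,interpolation=cv2.INTER_CUBIC) for x in (a,b)]))
for n in ['scene','side']:
    c=snap(n); P=cloud(c); 
    m=(c['z_map']>0)&(P[...,2]>0.027)&(P[...,2]<0.05)&(P[...,0]>.42)&(P[...,0]<.66)&(P[...,1]>.06)&(P[...,1]<.42)
    k,l,s,_=cv2.connectedComponentsWithStats(m.astype(np.uint8)); i=1+s[1:,4].argmax()
    Q=P[l==i]; r=cv2.minAreaRect((Q[:,:2]*1000).astype(np.float32)); print(n,'foam',r,np.percentile(Q[:,2],[5,50,95]))
    print(cv2.boxPoints(r))
    m=(c['z_map']>0)&(P[...,2]>-.01)&(P[...,2]<0.02)&(P[...,0]>.35)&(P[...,0]<.75)&(P[...,1]>-.4)&(P[...,1]<0.1)&(c['color'].max(2)<60)
    k,l,s,_=cv2.connectedComponentsWithStats(m.astype(np.uint8)); i=1+s[1:,4].argmax()
    Q=P[l==i]; r=cv2.minAreaRect((Q[:,:2]*1000).astype(np.float32)); print(n,'mat',r,Q.mean(0),np.median(Q[:,2]))
```

```text
scene foam ((552.7879028320312, 215.2716522216797), (153.02838134765625, 264.50677490234375), 14.167071342468262) [0.03019484 0.03340352 0.0374102 ]
[[446.23178  324.77585 ]
 [510.96982   68.31373 ]
 [659.344    105.767456]
 [594.60596  362.22958 ]]
scene mat ((548.0676879882812, -195.71240234375), (178.33592224121094, 158.46063232421875), 10.527819633483887) [ 0.55226068 -0.1996077   0.00310219] 0.0031079353233183227
side foam ((550.2598876953125, 215.00054931640625), (154.37203979492188, 264.3604431152344), 13.809894561767578) [0.02931246 0.03247912 0.03614746]
[[443.7535  324.9355 ]
 [506.85666  68.21686]
 [656.76624 105.06561]
 [593.6631  361.78424]]
side mat ((502.96527099609375, 89.10708618164062), (1.645293951034546, 18.879745483398438), 13.01520824432373) [0.50274796 0.09086873 0.0152781 ] 0.01594236833784113
```

View pics/z0.png

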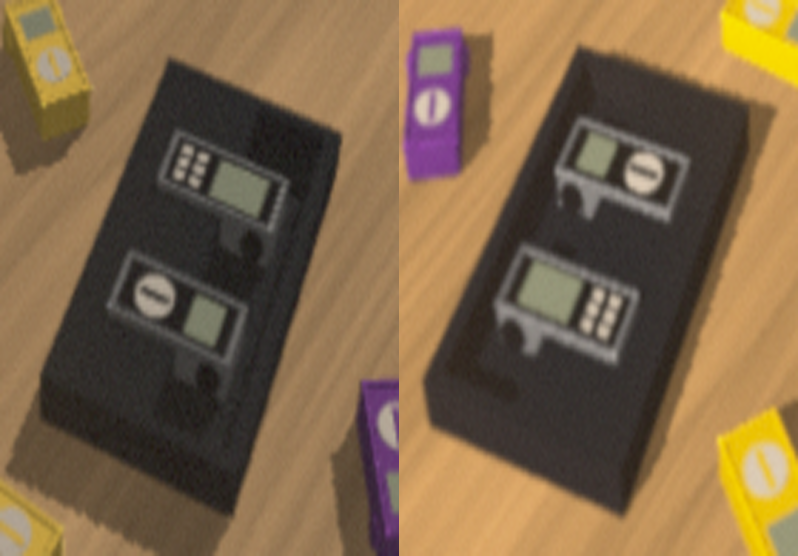

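```bash
cat >> h.py <<'E'
def delta(pos,heading=None):
    """tool-down target -> row"""
    o=robot.get_obs(); R=Rn.from_quat(o['tool_rot'])
    t=R.inv().apply(np.array(pos)-o['position'])*100
    r=np.zeros(3)
    if heading is not None:
        h=np.deg2rad(heading); T=Rn.from_matrix(np.array([[np.cos(h),np.sin(h),0],[np.sin(h),-np.cos(h),0],[0,0,-1]]))
        r=(R.inv()*T).as_rotvec()
    print('t',o['time'],'delta cm',t.round(2),'rot',r.round(3)); return t,r
E
python3 - <<'E'
from h import *
c=snap('wrist','w0.png'); print(np.array(c['tool_from_camera']).round(3))
delta([.50,-.2,.24],14)
E
```

```text
[[-0.    -0.964 -0.265  0.072]
 [ 1.    -0.    -0.     0.001]
 [ 0.    -0.265  0.964 -0.161]
 [ 0.     0.     0.     1.   ]]
t 1.25 delta cm [ 39.21 -25.58  -1.75] rot [0.    0.    0.131]
```

>>> {"name": "send_rows", "arguments": {"deltas": [{"tx": 39,"ty": -25.5,"tz": -3,"rz": 0.13},{"tx": 39,"ty": -25.5,"tz": -3,"rz": 0.13},{"tx": 39,"ty": -25.5,"tz": -3,"rz": 0.13},{"tx": 39,"ty": -25.5,"tz": -3,"rz": 0.13},{"tx": 39,"ty": -25.5,"tz": -3,"rz": 0.13}]}}

```text
schema error: expected keys tx, ty, tz, rx, ry, rz
```

>>> {"name": "send_rows", "arguments": {"deltas": [{},{},{}]}}

```text
schema error: expected keys tx, ty, tz, rx, ry, rz
```

>>> {"name": "send_rows", "arguments": {"deltas": [{"tx": 39,"ty": -25.5,"tz": -3,"rx": 0,"ry": 0,"rz": 0.13},{"tx": 39,"ty": -25.5,"tz": -3,"rx": 0,"ry": 0,"rz": 0.13},{"tx": 39,"ty": -25.5,"tz": -3,"rx": 0,"ry": 0,"rz": 0.13},{"tx": 39,"ty": -25.5,"tz": -3,"rx": 0,"ry": 0,"rz": 0.13},{"tx": 39,"ty": -25.5,"tz": -3,"rx": 0,"ry": 0,"rz": 0.13}]}}

```text
time: 1.67
position: [0.3498, -0.4105, 0.2361]
tool_rot: [0.993, 0.122, 0.0, 0.0]
ft_force: [1.6, -0.3, -0.4]
grip_width: 0.087
```

Run:
```python
from h import *
delta([.50,-.2,.25],14)
```

```text
t 1.6667 delta cm [ 19.66 -16.8   -1.39] rot [ 0. -0. -0.]
```

>>> {"name": "send_rows", "arguments": {"deltas": [{"tx": 19.7,"ty": -16.8,"tz": -1.4,"rx": 0,"ry": 0,"rz": 0},{"tx": 19.7,"ty": -16.8,"tz": -1.4,"rx": 0,"ry": 0,"rz": 0},{"tx": 19.7,"ty": -16.8,"tz": -1.4,"rx": 0,"ry": 0,"rz": 0},{"tx": 19.7,"ty": -16.8,"tz": -1.4,"rx": 0,"ry": 0,"rz": 0},{"tx": 19.7,"ty": -16.8,"tz": -1.4,"rx": 0,"ry": 0,"rz": 0}]}}

```text
time: 2.08
position: [0.4709, -0.2409, 0.2476]
tool_rot: [0.993, 0.122, 0.0, 0.0]
ft_force: [0.5, -0.3, 0.4]
grip_width: 0.087
```

>>> {"name": "send_rows", "arguments": {"deltas": [{"tx": 2,"ty": -1.8,"tz": 0,"rx": 0,"ry": 0,"rz": 0},{"tx": 2,"ty": -1.8,"tz": 0,"rx": 0,"ry": 0,"rz": 0},{"tx": 2,"ty": -1.8,"tz": 0,"rx": 0,"ry": 0,"rz": 0}]}}

```text
time: 2.33
position: [0.4856, -0.2191, 0.2474]
tool_rot: [0.992, 0.124, -0.0, 0.0]
ft_force: [-0.6, -0.1, -0.3]
grip_width: 0.0875
```

Run:
```python
from h import *
c=snap('wrist','w1.png'); P=cloud(c); o=robot.get_obs(); print(o['position'],o['joint_velocities'].round(3))
for d in robot.outline_of('mat','wrist')[:2]:
    m=d['pixels'].astype(np.uint8); u=np.argwhere(m)[:,::-1]
    Q=onplane(c,u,0.004); r=cv2.minAreaRect((Q[:,:2]*1000).astype(np.float32)); print(d['p'],m.sum(),r,np.median(P[m>0],0), u.min(0),u.max(0))
for d in robot.tip_of('mat','wrist'): print(d, onplane(c,d['xy'],0))
delta([.55,.12,.23],14)
```

```text
[ 0.48506609 -0.22026625  0.24723915] [-0.038  0.     0.    -0.003  0.001  0.001]
0.98 18414 ((546.9744873046875, -196.0391845703125), (181.16928100585938, 160.55892944335938), 10.422677993774414) [ 0.55401132 -0.19511111  0.00329172] [209  47] [343 199]
{'xy': [274.5, 129.2], 'p': 0.82} [[ 0.54491181 -0.19852395  0.        ]]
t 2.4833 delta cm [ 14.59 -31.55   1.7 ] rot [ 0.     0.    -0.001]
```

View pics/w1.png

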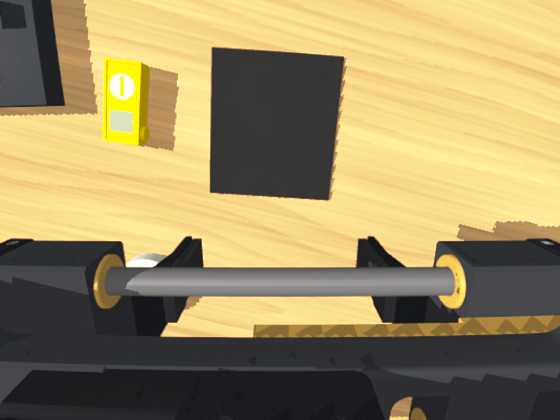

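>>> {"name": "send_rows", "arguments": {"deltas": [{"tx": 12,"ty": -34,"tz": 2,"rx": 0,"ry": 0,"rz": 0},{"tx": 12,"ty": -34,"tz": 2,"rx": 0,"ry": 0,"rz": 0},{"tx": 12,"ty": -34,"tz": 2,"rx": 0,"ry": 0,"rz": 0},{"tx": 12,"ty": -34,"tz": 2,"rx": 0,"ry": 0,"rz": 0},{"tx": 12,"ty": -34,"tz": 2,"rx": 0,"ry": 0,"rz": 0}]}}

```text
time: 2.9
position: [0.5044, -0.0134, 0.2356]
tool_rot: [0.993, 0.12, 0.0, 0.0]
ft_force: [0.9, -0.4, 0.1]
grip_width: 0.0868
```

Run:
```python
from h import *
delta([.52,.15,.22],14)
```

```text
t 2.9 delta cm [  5.42 -15.5    1.55] rot [ 0.    -0.    -0.003]
```

>>> {"name": "send_rows", "arguments": {"deltas": [{"tx": 5.4,"ty": -15,"tz": 1.5,"rx": 0,"ry": 0,"rz": 0},{"tx": 5.4,"ty": -15,"tz": 1.5,"rx": 0,"ry": 0,"rz": 0},{"tx": 5.4,"ty": -15,"tz": 1.5,"rx": 0,"ry": 0,"rz": 0},{"tx": 5.4,"ty": -15,"tz": 1.5,"rx": 0,"ry": 0,"rz": 0},{"tx": 5.4,"ty": -15,"tz": 1.5,"rx": 0,"ry": 0,"rz": 0}]}}

```text
time: 3.32
position: [0.5208, 0.1494, 0.2201]
tool_rot: [0.992, 0.124, 0.0, -0.001]
ft_force: [0.9, -0.2, 0.6]
grip_width: 0.0867
```

>>> {"name": "send_rows", "arguments": {"deltas": [{"tx": 0,"ty": 0,"tz": 0,"rx": 0,"ry": 0,"rz": 0},{"tx": 0,"ty": 0,"tz": 0,"rx": 0,"ry": 0,"rz": 0},{"tx": 0,"ty": 0,"tz": 0,"rx": 0,"ry": 0,"rz": 0}]}}

```text
time: 3.57
position: [0.5209, 0.1433, 0.2207]
tool_rot: [0.993, 0.121, -0.0, 0.0]
ft_force: [0.3, -0.2, -0.1]
grip_width: 0.087
```

Run:
```python
from h import *
c=snap('wrist','w2.png'); P=cloud(c); o=robot.get_obs(); print(o['position'],o['joint_velocities'].round(3))
for l in ['meter','tester']:
  for d in robot.outline_of(l,'wrist')[:2]:
    m=d['pixels'].astype(np.uint8)
    print(l,d['p'],d['xy'],m.sum(),np.median(P[m>0],0))
for l in ['meter','tester','meter_foot','foam']:
  for d in robot.tip_of(l,'wrist'): print(l,d, onplane(c,d['xy'],0.01))
```

```text
[0.52092506 0.14330229 0.22075962] [-0.    -0.001 -0.004  0.002  0.     0.002]
meter 0.91 [406.2, 205.1] 3481 [ 0.53442402 -0.00974728  0.02632064]
meter 0.72 [268.1, 144.0] 3776 [0.56785906 0.16575606 0.03651706]
tester 0.67 [179.0, 144.4] 3928 [0.54519722 0.26123127 0.03643775]
meter {'xy': [270.2, 145.4], 'p': 0.63} [[0.5620227  0.16375035 0.01      ]]
meter {'xy': [401.1, 200.5], 'p': 0.59} [[ 0.53581732 -0.00924431  0.01      ]]
meter {'xy': [157.4, 276.3], 'p': 0.56} [[0.35988328 0.27006615 0.01      ]]
tester {'xy': [183.1, 146.1], 'p': 0.64} [[0.53689868 0.26359461 0.01      ]]
meter_foot {'xy': [180.1, 248.3], 'p': 0.77} [[0.40723254 0.2465713  0.01      ]]
meter_foot {'xy': [268.1, 180.8], 'p': 0.71} [[0.520307   0.15641338 0.01      ]]
meter_foot {'xy': [410.9, 166.0], 'p': 0.56} [[ 0.57929735 -0.00638513  0.01      ]]
foam {'xy': [231.2, 143.7], 'p': 0.89} [[0.55304294 0.20875977 0.01      ]]
```

View pics/w2.png

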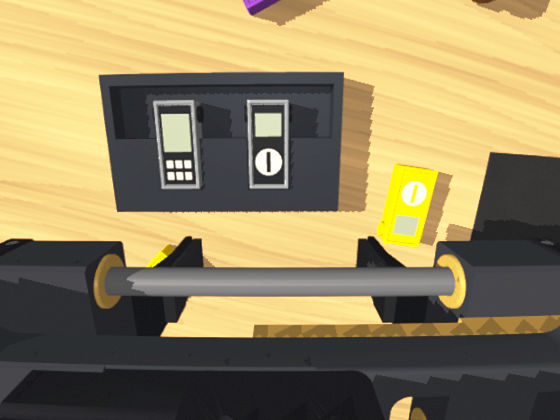

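Run:
```python
from h import *
c=snap('wrist'); P=cloud(c)
d=[d for d in robot.outline_of('meter','wrist') if abs(d['xy'][0]-268)<15][0]
m=d['pixels']
for mm in (m&(P[...,2]>.034), m&(c['color'].min(2)>0)):
  u=np.argwhere(mm)[:,::-1]
  Q=onplane(c,u,0.038); r=cv2.minAreaRect((Q[:,:2]*1000).astype(np.float32)); print(r,np.percentile(P[mm][:,2],[10,50,90]))
# foam
mm=(P[...,2]>.029)&(P[...,2]<.05)&(np.arange(560)<360)&(np.arange(420)[:,None]<225)
k,l,s,_=cv2.connectedComponentsWithStats(mm.astype(np.uint8)); i=1+s[1:,4].argmax(); u=np.argwhere(l==i)[:,::-1]
Q=onplane(c,u,0.034); r=cv2.minAreaRect((Q[:,:2]*1000).astype(np.float32)); print(r)
```

```text
((685.8276977539062, 211.9811248779297), (0.0, 0.0), 0.0) [0.38223706 0.38223706 0.38223706]
((693.810302734375, 204.14166259765625), (13.603888511657715, 34.56060028076172), 13.759153366088867) [0.00499184 0.01827369 0.02738988]
((551.900146484375, 214.38442993164062), (151.029296875, 260.4847412109375), 13.945298194885254)
```

Run:
```python
from h import *
delta([.597,.174,.085],13.95)
```

```text
t 4.0167 delta cm [ 8.1  -0.97 13.57] rot [ 0.    -0.     0.001]
```

>>> {"name": "send_rows", "arguments": {"deltas": [{"tx": 8.1,"ty": -1.0,"tz": 13.5,"rx": 0,"ry": 0,"rz": 0},{"tx": 8.1,"ty": -1.0,"tz": 13.5,"rx": 0,"ry": 0,"rz": 0},{"tx": 8.1,"ty": -1.0,"tz": 13.5,"rx": 0,"ry": 0,"rz": 0},{"tx": 8.1,"ty": -1.0,"tz": 13.5,"rx": 0,"ry": 0,"rz": 0},{"tx": 8.1,"ty": -1.0,"tz": 13.5,"rx": 0,"ry": 0,"rz": 0}]}}

```text
time: 4.43
position: [0.5959, 0.1749, 0.0786]
tool_rot: [0.992, 0.122, -0.004, -0.0]
ft_force: [-1.1, 0.4, -0.5]
grip_width: 0.0871
```

>>> {"name": "send_rows", "arguments": {"deltas": [{"tx": 0,"ty": 0,"tz": 0,"rx": 0,"ry": 0,"rz": 0},{"tx": 0,"ty": 0,"tz": 0,"rx": 0,"ry": 0,"rz": 0},{"tx": 0,"ty": 0,"tz": 0,"rx": 0,"ry": 0,"rz": 0}]}}

```text
time: 4.68
position: [0.5972, 0.1746, 0.0879]
tool_rot: [0.993, 0.122, 0.001, 0.0]
ft_force: [-0.5, 0.1, -0.3]
grip_width: 0.0869
```

Run:
```python
from h import *
c=snap('wrist','w3.png'); P=cloud(c); print(robot.get_obs()['position'])
for d in robot.outline_of('meter','wrist')[:2]:
    m=d['pixels']; print(d['p'],d['xy'],m.sum(),np.median(P[m],0))
for h in (.024,.038):
  p=ray(c,[[0,0]])
  s=np.array([.597,.1741,h]); q=np.linalg.inv(c['Rw'])@(s-c['tw']); print(cv2.projectPoints(q.reshape(1,3),np.zeros(3),np.zeros(3),np.array(c['intrinsics']),np.array(c['distortion']))[0])
delta([.597,.1741,.0125],13.95)
snap('scene','s3.png'); snap('side','d3.png')
a=cv2.imread('pics/scene3.png') if 0 else cv2.imread('pics/s3.png')[85:215,260:400]; b=cv2.imread('pics/d3.png')[195:325,170:310]
cv2.imwrite('pics/z3.png',np.hstack([cv2.resize(x,None,fx=2.85,fy=2.85*1.5,interpolation=cv2.INTER_CUBIC) for x in (a,b)]))
```

```text
[0.59733473 0.17462832 0.0882466 ]
0.98 [282.4, 19.8] 7459 [0.72841306 0.20180428 0.02642235]
0.58 [280.0, 244.3] 5803 [0.58368918 0.16841134 0.03642676]
[[[279.13958978 220.45363279]]]
[[[279.13896922 226.40708587]]]
t 4.7833 delta cm [-0.08  0.04  7.58] rot [ 0.001 -0.004  0.001]
```

View pics/w3.png

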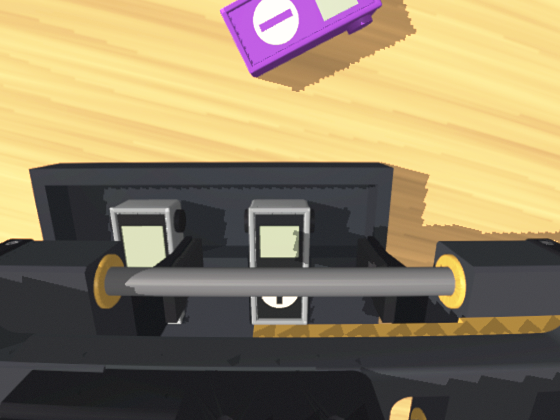

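View pics/z3.png

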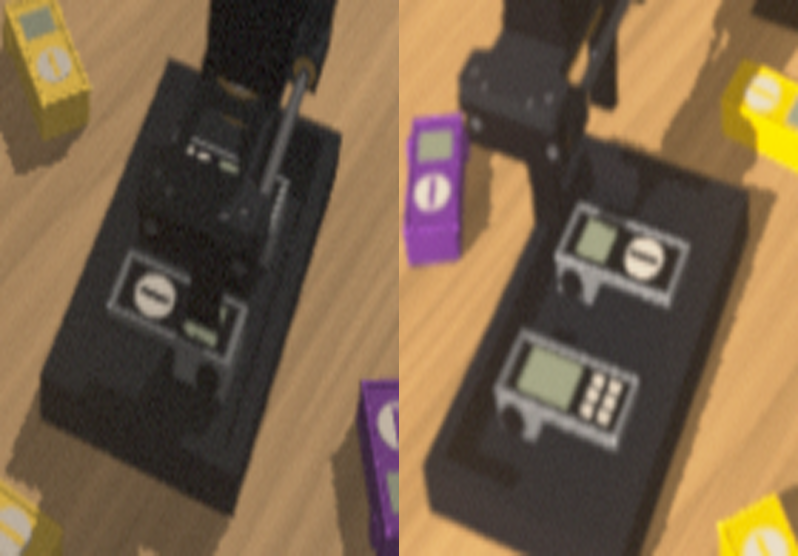

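Run:
```python
from h import *
c=snap('wrist')
for a in [(48,-22,28),(48,22,28),(48,0,28),(-48,22,28),(-48,-22,28)]:
  ct,st=np.cos(np.deg2rad(13.95)),np.sin(np.deg2rad(13.95))
  s=np.array([.5640+ct*a[0]-st*a[1],.1659+st*a[0]+ct*a[1],.01+a[2]])
  q=c['Rw'].T@(s-c['tw']); print(a,cv2.projectPoints(q.reshape(1,3),np.zeros(3),np.zeros(3),np.array(c['intrinsics']),np.array(c['distortion']))[0].ravel().round(1))
cv2.imwrite('pics/z4.png',cv2.resize(c['color'][190:340,200:360,::-1],None,fx=4,fy=4,interpolation=cv2.INTER_CUBIC))
```

```text
(48, -22, 28) [114.4 497.9]
(48, 22, 28) [443.3 498. ]
(48, 0, 28) [278.9 502.2]
(-48, 22, 28) [ 408.2 -107.5]
(-48, -22, 28) [ 151.8 -104.7]
```

View pics/z4.png

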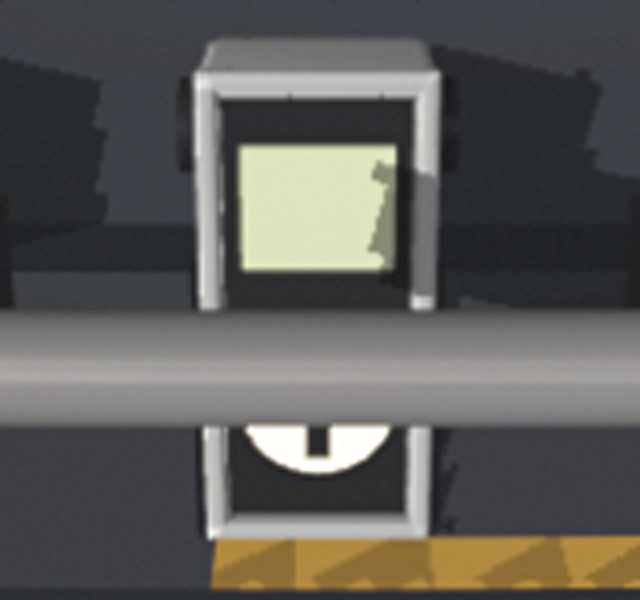

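Run:
```python
from h import *
c=snap('wrist')
for a in [(48,-22,28),(48,22,28),(48,0,28),(-48,22,28),(-48,-22,28),(34,26,14),(34,-26,14)]:
  a=np.array(a)/1000
  ct,st=np.cos(np.deg2rad(13.95)),np.sin(np.deg2rad(13.95))
  s=np.array([.5640+ct*a[0]-st*a[1],.1659+st*a[0]+ct*a[1],.01+a[2]])
  q=c['Rw'].T@(s-c['tw']); print(a,cv2.projectPoints(q.reshape(1,3),np.zeros(3),np.zeros(3),np.array(c['intrinsics']),np.array(c['distortion']))[0].ravel().round(1))
```

```text
[ 0.048 -0.022  0.028] [310.5 207.7]
[0.048 0.022 0.028] [247.9 207.7]
[0.048 0.    0.028] [279.2 207.7]
[-0.048  0.022  0.028] [251.2 325.1]
[-0.048 -0.022  0.028] [307.  325.2]
[0.034 0.026 0.014] [244.9 220.6]
[ 0.034 -0.026  0.014] [313.5 220.6]
```

>>> {"name": "send_rows", "arguments": {"deltas": [{"tx": 0,"ty": 0,"tz": 1.2,"rx": 0,"ry": 0,"rz": 0},{"tx": 0,"ty": 0,"tz": 2.6,"rx": 0,"ry": 0,"rz": 0},{"tx": 0,"ty": 0,"tz": 4,"rx": 0,"ry": 0,"rz": 0},{"tx": 0,"ty": 0,"tz": 5,"rx": 0,"ry": 0,"rz": 0},{"tx": 0,"ty": 0,"tz": 5.6,"rx": 0,"ry": 0,"rz": 0}]}}

```text
time: 5.4
position: [0.5956, 0.1745, 0.0276]
tool_rot: [0.993, 0.122, -0.001, -0.0]
ft_force: [-0.5, 0.3, -0.2]
grip_width: 0.087
```

>>> {"name": "send_rows", "arguments": {"deltas": [{"tx": 0,"ty": 0,"tz": 0.2,"rx": 0,"ry": 0,"rz": 0},{"tx": 0,"ty": 0,"tz": 0.5,"rx": 0,"ry": 0,"rz": 0},{"tx": 0,"ty": 0,"tz": 0.8,"rx": 0,"ry": 0,"rz": 0},{"tx": 0,"ty": 0,"tz": 1.0,"rx": 0,"ry": 0,"rz": 0},{"tx": 0,"ty": 0,"tz": 1.0,"rx": 0,"ry": 0,"rz": 0}]}}

```text
time: 5.82
position: [0.5969, 0.1747, 0.0196]
tool_rot: [0.993, 0.122, 0.0, -0.0]
ft_force: [0.2, -0.2, 0.5]
grip_width: 0.087
```

>>> {"name": "send_rows", "arguments": {"deltas": [{"tx": 0,"ty": 0,"tz": 0.2,"rx": 0,"ry": 0,"rz": 0},{"tx": 0,"ty": 0,"tz": 0.2,"rx": 0,"ry": 0,"rz": 0},{"tx": 0,"ty": 0,"tz": 0.2,"rx": 0,"ry": 0,"rz": 0},{"tx": 0,"ty": 0,"tz": 0.2,"rx": 0,"ry": 0,"rz": 0}]}}

```text
time: 6.15
position: [0.5969, 0.1747, 0.0179]
tool_rot: [0.993, 0.122, 0.0, 0.0]
ft_force: [0.3, 0.3, 0.1]
grip_width: 0.0868
```

Run:
```python
from h import *
o=robot.get_obs(); print(o['position'],o['ft_force'])
delta([.597,.1741,.0125],13.95)
```

```text
[0.59694374 0.17467155 0.0178641 ] [0.25359688 0.27689816 0.06131112]
t 6.15 delta cm [-0.01  0.06  0.54] rot [ 0.    -0.     0.001]
```

>>> {"name": "send_rows", "arguments": {"deltas": [{"tx": 0,"ty": 0,"tz": 0.2,"rx": 0,"ry": 0,"rz": 0},{"tx": 0,"ty": 0,"tz": 0.4,"rx": 0,"ry": 0,"rz": 0},{"tx": 0,"ty": 0,"tz": 0.55,"rx": 0,"ry": 0,"rz": 0},{"tx": 0,"ty": 0,"tz": 0.55,"rx": 0,"ry": 0,"rz": 0},{"tx": 0,"ty": 0,"tz": 0.55,"rx": 0,"ry": 0,"rz": 0}]}}

```text
time: 6.57
position: [0.5967, 0.1746, 0.0119]
tool_rot: [0.993, 0.122, -0.0, -0.0]
ft_force: [-0.7, 0.6, -0.8]
grip_width: 0.0868
```

Close gently on the studs.

>>> {"name": "send_rows", "arguments": {"deltas": [{"tx": 0,"ty": 0,"tz": 0,"rx": 0,"ry": 0,"rz": 0},{"tx": 0,"ty": 0,"tz": 0,"rx": 0,"ry": 0,"rz": 0},{"tx": 0,"ty": 0,"tz": 0,"rx": 0,"ry": 0,"rz": 0},{"tx": 0,"ty": 0,"tz": 0,"rx": 0,"ry": 0,"rz": 0},{"tx": 0,"ty": 0,"tz": 0,"rx": 0,"ry": 0,"rz": 0}], "claw": 4.8, "squeeze": 12}}

```text
time: 6.98
position: [0.5969, 0.1747, 0.0122]
tool_rot: [0.993, 0.122, 0.0, -0.0]
ft_force: [-0.3, 0.1, -0.6]
grip_width: 0.0619
```

>>> {"name": "send_rows", "arguments": {"deltas": [{"tx": 0,"ty": 0,"tz": 0,"rx": 0,"ry": 0,"rz": 0},{"tx": 0,"ty": 0,"tz": 0,"rx": 0,"ry": 0,"rz": 0},{"tx": 0,"ty": 0,"tz": 0,"rx": 0,"ry": 0,"rz": 0},{"tx": 0,"ty": 0,"tz": 0,"rx": 0,"ry": 0,"rz": 0},{"tx": 0,"ty": 0,"tz": 0,"rx": 0,"ry": 0,"rz": 0}]}}

```text
time: 7.4
position: [0.5968, 0.1747, 0.0122]
tool_rot: [0.993, 0.122, 0.0, -0.0]
ft_force: [0.1, 0.1, -0.0]
grip_width: 0.0515
```

>>> {"name": "send_rows", "arguments": {"deltas": [{"tx": 0,"ty": 0,"tz": -0.2,"rx": 0,"ry": 0,"rz": 0},{"tx": 0,"ty": 0,"tz": -0.5,"rx": 0,"ry": 0,"rz": 0},{"tx": 0,"ty": 0,"tz": -0.9,"rx": 0,"ry": 0,"rz": 0},{"tx": 0,"ty": 0,"tz": -1.3,"rx": 0,"ry": 0,"rz": 0},{"tx": 0,"ty": 0,"tz": -1.7,"rx": 0,"ry": 0,"rz": 0}], "squeeze": 20}}

```text
time: 7.82
position: [0.5967, 0.1747, 0.0295]
tool_rot: [0.993, 0.122, -0.0, -0.0]
ft_force: [0.4, -0.4, -0.8]
grip_width: 0.0515
```

Run:
```python
from h import *
o=robot.get_obs(); print(o['position'],o['ft_force'],o['grip_width'])
snap('scene','s5.png'); snap('side','d5.png');snap('wrist','w5.png')
a=cv2.imread('pics/s5.png')[85:215,260:400]; b=cv2.imread('pics/d5.png')[195:325,170:310]
cv2.imwrite('pics/z5.png',np.hstack([cv2.resize(x,None,fx=2.85,fy=2.85*1.5,interpolation=cv2.INTER_CUBIC) for x in (a,b)]))
```

```text
[0.59665692 0.17465358 0.02952939] [ 0.42408447 -0.42683989 -0.76135183] 0.051483379130503736
```

View pics/z5.png

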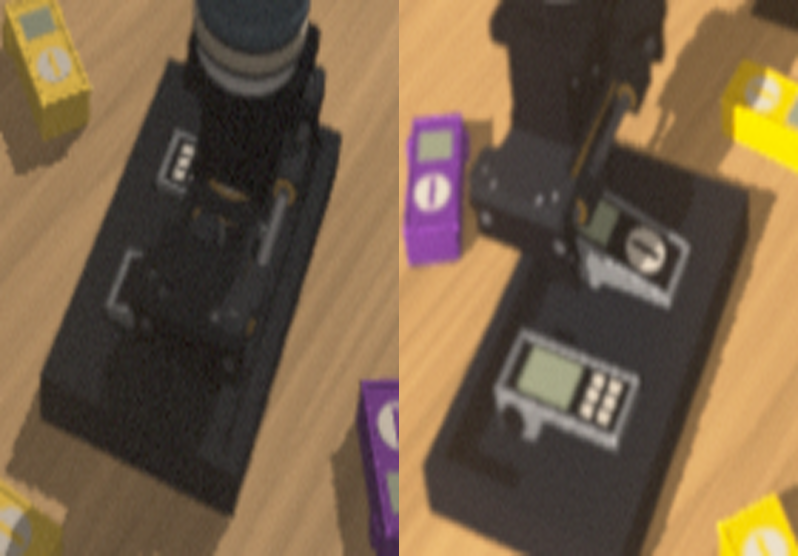

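View pics/w5.png

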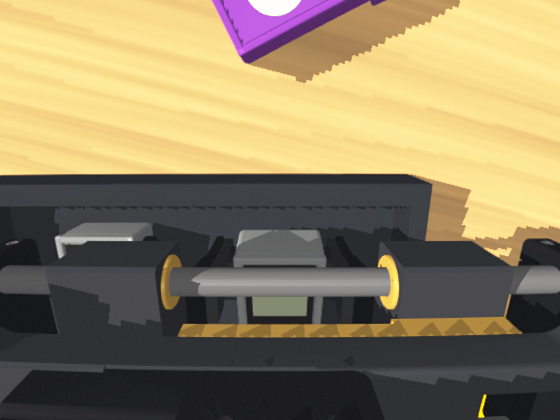

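>>> {"name": "send_rows", "arguments": {"deltas": [{"tx": 0,"ty": 0,"tz": -0.4,"rx": 0,"ry": 0,"rz": 0},{"tx": 0,"ty": 0,"tz": -0.8,"rx": 0,"ry": 0,"rz": 0},{"tx": 0,"ty": 0,"tz": -1.2,"rx": 0,"ry": 0,"rz": 0},{"tx": 0,"ty": 0,"tz": -1.6,"rx": 0,"ry": 0,"rz": 0},{"tx": 0,"ty": 0,"tz": -2.0,"rx": 0,"ry": 0,"rz": 0}]}}

```text
time: 8.38
position: [0.5967, 0.1747, 0.0496]
tool_rot: [0.993, 0.122, -0.0, -0.0]
ft_force: [-0.4, 0.6, -2.1]
grip_width: 0.0513
```

>>> {"name": "send_rows", "arguments": {"deltas": [{"tx": 0,"ty": 0,"tz": -0.4,"rx": 0,"ry": 0,"rz": 0},{"tx": 0,"ty": 0,"tz": -0.8,"rx": 0,"ry": 0,"rz": 0},{"tx": 0,"ty": 0,"tz": -1.2,"rx": 0,"ry": 0,"rz": 0},{"tx": 0,"ty": 0,"tz": -1.6,"rx": 0,"ry": 0,"rz": 0},{"tx": 0,"ty": 0,"tz": -2.0,"rx": 0,"ry": 0,"rz": 0}]}}

```text
time: 8.8
position: [0.5968, 0.1747, 0.0696]
tool_rot: [0.993, 0.122, -0.0, -0.0]
ft_force: [-0.4, 0.2, -1.6]
grip_width: 0.0522
```

>>> {"name": "send_rows", "arguments": {"deltas": [{"tx": 0,"ty": 0,"tz": -0.3,"rx": 0,"ry": 0,"rz": 0},{"tx": 0,"ty": 0,"tz": -0.6,"rx": 0,"ry": 0,"rz": 0},{"tx": 0,"ty": 0,"tz": -0.9,"rx": 0,"ry": 0,"rz": 0},{"tx": 0,"ty": 0,"tz": -1.1,"rx": 0,"ry": 0,"rz": 0},{"tx": 0,"ty": 0,"tz": -1.2,"rx": 0,"ry": 0,"rz": 0}]}}

```text
time: 9.22
position: [0.597, 0.1747, 0.0815]
tool_rot: [0.993, 0.122, 0.0, 0.0]
ft_force: [-0.9, -0.1, -2.5]
grip_width: 0.0515
```

Run:
```python
from h import *
o=robot.get_obs(); print(o['position'],o['ft_force'],o['grip_width'])
snap('scene','s6.png'); snap('side','d6.png')
a=cv2.imread('pics/s6.png')[85:215,260:400]; b=cv2.imread('pics/d6.png')[175:305,170:310]
cv2.imwrite('pics/z6.png',np.hstack([cv2.resize(x,None,fx=2.85,fy=2.85*1.5,interpolation=cv2.INTER_CUBIC) for x in (a,b)]))
```

```text
[0.59701332 0.17469086 0.08146997] [-0.88486224 -0.08552706 -2.5324071 ] 0.05152512606300394
```

View pics/z6.png

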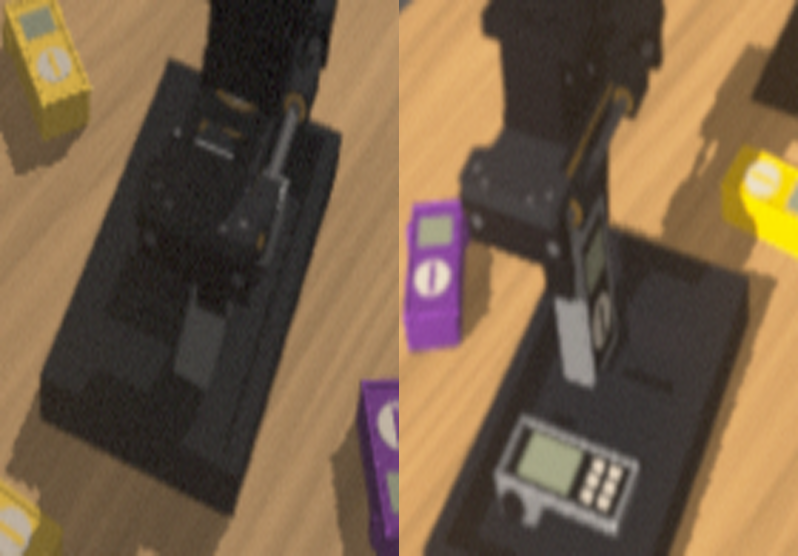

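>>> {"name": "send_rows", "arguments": {"deltas": [{"tx": 0,"ty": 0,"tz": -1,"rx": 0,"ry": 0,"rz": 0},{"tx": 0,"ty": 0,"tz": -2.5,"rx": 0,"ry": 0,"rz": 0},{"tx": 0,"ty": 0,"tz": -4.5,"rx": 0,"ry": 0,"rz": 0},{"tx": 0,"ty": 0,"tz": -6.5,"rx": 0,"ry": 0,"rz": 0},{"tx": 0,"ty": 0,"tz": -8,"rx": 0,"ry": 0,"rz": 0}]}}

```text
time: 9.73
position: [0.5973, 0.1747, 0.1632]
tool_rot: [0.993, 0.122, 0.001, -0.0]
ft_force: [0.6, -0.2, -2.2]
grip_width: 0.0514
```

Run:
```python
from h import *
print(robot.get_obs()['position']); delta([.608,-.185,.17],10.4)
```

```text
[0.59731144 0.17474255 0.1631676 ]
t 9.7333 delta cm [-7.68 35.16 -0.69] rot [ 0.    -0.002  0.063]
```

>>> {"name": "send_rows", "arguments": {"deltas": [{"tx": -0.2,"ty": 1,"tz": 0,"rx": 0,"ry": 0,"rz": 0},{"tx": -0.6,"ty": 3,"tz": 0,"rx": 0,"ry": 0,"rz": 0.01},{"tx": -1.2,"ty": 5.5,"tz": 0,"rx": 0,"ry": 0,"rz": 0.015},{"tx": -1.8,"ty": 8,"tz": 0,"rx": 0,"ry": 0,"rz": 0.02},{"tx": -2.3,"ty": 10.5,"tz": 0,"rx": 0,"ry": 0,"rz": 0.025}]}}

```text
time: 10.15
position: [0.5988, 0.0656, 0.1603]
tool_rot: [0.994, 0.11, -0.001, 0.0]
ft_force: [0.3, 0.1, -2.0]
grip_width: 0.0516
```

>>> {"name": "send_rows", "arguments": {"deltas": [{"tx": -0.5,"ty": 2.5,"tz": 0,"rx": 0,"ry": 0,"rz": 0.005},{"tx": -1.1,"ty": 5,"tz": 0,"rx": 0,"ry": 0,"rz": 0.01},{"tx": -1.6,"ty": 7.5,"tz": 0,"rx": 0,"ry": 0,"rz": 0.015},{"tx": -2.2,"ty": 10,"tz": 0,"rx": 0,"ry": 0,"rz": 0.02},{"tx": -2.7,"ty": 12.5,"tz": 0,"rx": 0,"ry": 0,"rz": 0.025}]}}

```text
time: 10.57
position: [0.5997, -0.0625, 0.1603]
tool_rot: [0.995, 0.097, -0.001, -0.0]
ft_force: [0.1, 0.2, -2.9]
grip_width: 0.0517
```

>>> {"name": "send_rows", "arguments": {"deltas": [{"tx": -0.5,"ty": 2.5,"tz": 0,"rx": 0,"ry": 0,"rz": 0.005},{"tx": -1,"ty": 5,"tz": 0,"rx": 0,"ry": 0,"rz": 0.01},{"tx": -1.4,"ty": 7,"tz": 0,"rx": 0,"ry": 0,"rz": 0.015},{"tx": -1.8,"ty": 9,"tz": 0,"rx": 0,"ry": 0,"rz": 0.015},{"tx": -2,"ty": 10.5,"tz": 0,"rx": 0,"ry": 0,"rz": 0.015}]}}

```text
time: 10.98
position: [0.6004, -0.17, 0.1603]
tool_rot: [0.996, 0.089, -0.001, -0.0]
ft_force: [0.2, -0.3, -2.0]
grip_width: 0.0516
```

Run:
```python
from h import *
print(robot.get_obs()['position']); delta([.608,-.185,.10],10.4)
```

```text
[ 0.60044147 -0.17001758  0.16026167]
t 10.9833 delta cm [0.49 1.61 6.03] rot [-0.     0.002 -0.003]
```

>>> {"name": "send_rows", "arguments": {"deltas": [{"tx": 0.2,"ty": 0.8,"tz": 1,"rx": 0,"ry": 0,"rz": 0},{"tx": 0.4,"ty": 1.4,"tz": 2.5,"rx": 0,"ry": 0,"rz": 0},{"tx": 0.5,"ty": 1.6,"tz": 4,"rx": 0,"ry": 0,"rz": 0},{"tx": 0.5,"ty": 1.6,"tz": 5.2,"rx": 0,"ry": 0,"rz": 0},{"tx": 0.5,"ty": 1.6,"tz": 6,"rx": 0,"ry": 0,"rz": 0}]}}

```text
time: 11.4
position: [0.6079, -0.1808, 0.098]
tool_rot: [0.996, 0.09, -0.002, -0.001]
ft_force: [0.1, -0.2, -2.3]
grip_width: 0.0517
```

>>> {"name": "send_rows", "arguments": {"deltas": [{"tx": 0,"ty": 0,"tz": 0,"rx": 0,"ry": 0,"rz": 0},{"tx": 0,"ty": 0,"tz": 0,"rx": 0,"ry": 0,"rz": 0},{"tx": 0,"ty": 0,"tz": 0,"rx": 0,"ry": 0,"rz": 0},{"tx": 0,"ty": 0,"tz": 0,"rx": 0,"ry": 0,"rz": 0},{"tx": 0,"ty": 0,"tz": 0,"rx": 0,"ry": 0,"rz": 0}]}}

```text
time: 11.82
position: [0.61, -0.1824, 0.1021]
tool_rot: [0.996, 0.09, 0.001, 0.0]
ft_force: [0.3, -0.7, -2.0]
grip_width: 0.0515
```

Run:
```python
from h import *
o=robot.get_obs(); print(o['position'],o['ft_force'],o['grip_width']); delta([.608,-.1848,.076],10.4)
snap('scene','s7.png'); snap('side','d7.png')
a=cv2.imread('pics/s7.png')[180:340,120:280]; b=cv2.imread('pics/d7.png')[100:260,250:410]
cv2.imwrite('pics/z7.png',np.hstack([cv2.resize(x,None,fx=2.5,fy=3.5,interpolation=cv2.INTER_CUBIC) for x in (a,b)]))
```

```text
[ 0.6099833  -0.18241098  0.10213714] [ 0.25623821 -0.69771951 -2.0350245 ] 0.05151733973413227
t 11.8167 delta cm [-0.24  0.2   2.61] rot [ 0.001 -0.002 -0.001]
```

View pics/z7.png

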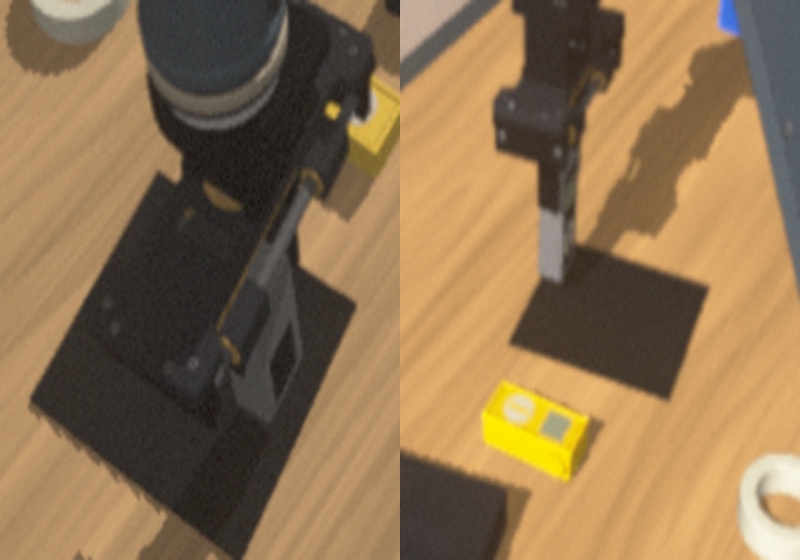

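>>> {"name": "send_rows", "arguments": {"deltas": [{"tx": -0.1,"ty": 0.1,"tz": 0.4,"rx": 0,"ry": 0,"rz": 0},{"tx": -0.2,"ty": 0.2,"tz": 1.0,"rx": 0,"ry": 0,"rz": 0},{"tx": -0.2,"ty": 0.2,"tz": 1.6,"rx": 0,"ry": 0,"rz": 0},{"tx": -0.2,"ty": 0.2,"tz": 2.1,"rx": 0,"ry": 0,"rz": 0},{"tx": -0.2,"ty": 0.2,"tz": 2.4,"rx": 0,"ry": 0,"rz": 0}]}}

```text
time: 12.33
position: [0.607, -0.1845, 0.0758]
tool_rot: [0.996, 0.09, -0.001, -0.001]
ft_force: [0.0, 0.7, -3.0]
grip_width: 0.0518
```

>>> {"name": "send_rows", "arguments": {"deltas": [{"tx": 0,"ty": 0,"tz": 0.05,"rx": 0,"ry": 0,"rz": 0},{"tx": 0,"ty": 0,"tz": 0.1,"rx": 0,"ry": 0,"rz": 0},{"tx": 0,"ty": 0,"tz": 0.15,"rx": 0,"ry": 0,"rz": 0},{"tx": 0,"ty": 0,"tz": 0.2,"rx": 0,"ry": 0,"rz": 0},{"tx": 0,"ty": 0,"tz": 0.2,"rx": 0,"ry": 0,"rz": 0}]}}

```text
time: 12.75
position: [0.6079, -0.1848, 0.0753]
tool_rot: [0.996, 0.09, 0.0, 0.0]
ft_force: [0.2, -0.0, -1.8]
grip_width: 0.0516
```

Run:
```python
from h import *
o=robot.get_obs(); print(o['position'],o['ft_force'],o['grip_width']); delta([.608,-.1848,.074],10.4)
for p in (99.7,95,90,85,80,75,70,60,50,40,30,20,9.7): print(p, (14+83.2*np.cos(np.deg2rad(p))).round(1),(83.2*np.sin(np.deg2rad(p))-82).round(1))
```

```text
[ 0.60787884 -0.18475346  0.07530466] [ 0.17353447 -0.04177094 -1.81850066] 0.051613871870215405
t 12.75 delta cm [0.01 0.01 0.13] rot [ 0.    -0.    -0.002]
99.7 -0.0 0.0
95 6.7 0.9
90 14.0 1.2
85 21.3 0.9
80 28.4 -0.1
75 35.5 -1.6
70 42.5 -3.8
60 55.6 -9.9
50 67.5 -18.3
40 77.7 -28.5
30 86.1 -40.4
20 92.2 -53.5
9.7 96.0 -68.0
```

>>> {"name": "send_rows", "arguments": {"deltas": [{"tx": 0,"ty": 0,"tz": 0.05,"rx": 0,"ry": 0,"rz": 0},{"tx": 0,"ty": 0,"tz": 0.1,"rx": 0,"ry": 0,"rz": 0},{"tx": 0,"ty": 0,"tz": 0.1,"rx": 0,"ry": 0,"rz": 0}]}}

```text
time: 13.0
position: [0.6078, -0.1848, 0.0742]
tool_rot: [0.996, 0.09, 0.0, 0.0]
ft_force: [1.2, -0.5, -2.3]
grip_width: 0.0517
```

>>> {"name": "send_rows", "arguments": {"deltas": [{"tx": 0,"ty": 0,"tz": 0.05,"rx": 0,"ry": 0,"rz": 0},{"tx": 0,"ty": 0,"tz": 0.05,"rx": 0,"ry": 0,"rz": 0},{"tx": 0,"ty": 0,"tz": 0.05,"rx": 0,"ry": 0,"rz": 0}]}}

```text
time: 13.25
position: [0.6079, -0.1848, 0.0742]
tool_rot: [0.996, 0.09, 0.0, 0.0]
ft_force: [-1.6, 0.3, 2.7]
grip_width: 0.0519
```

>>> {"name": "send_rows", "arguments": {"deltas": [{"tx": 0,"ty": 0,"tz": 0.05,"rx": 0,"ry": 0,"rz": 0},{"tx": 0,"ty": 0,"tz": 0.05,"rx": 0,"ry": 0,"rz": 0},{"tx": 0,"ty": 0,"tz": 0.05,"rx": 0,"ry": 0,"rz": 0}]}}

```text
time: 13.5
position: [0.6081, -0.1847, 0.0742]
tool_rot: [0.996, 0.09, 0.0, 0.0]
ft_force: [-0.7, 1.0, 5.2]
grip_width: 0.0513
```

>>> {"name": "send_rows", "arguments": {"deltas": [{"tx": -0.2,"ty": 0,"tz": -0.06,"rx": 0,"ry": 0,"rz": 0},{"tx": -0.45,"ty": 0,"tz": -0.1,"rx": 0,"ry": 0,"rz": 0},{"tx": -0.75,"ty": 0,"tz": -0.13,"rx": 0,"ry": 0,"rz": 0},{"tx": -1.1,"ty": 0,"tz": -0.15,"rx": 0,"ry": 0,"rz": 0},{"tx": -1.4,"ty": 0,"tz": -0.15,"rx": 0,"ry": 0,"rz": 0}]}}

```text
time: 13.92
position: [0.5938, -0.1874, 0.0751]
tool_rot: [0.996, 0.09, 0.0, 0.0]
ft_force: [0.1, -0.2, 4.6]
grip_width: 0.0516
```

Run:
```python
from h import *
o=robot.get_obs(); print(o['position'],o['ft_force'],o['grip_width'])
snap('scene','s8.png'); snap('side','d8.png')
a=cv2.imread('pics/s8.png')[180:340,120:280]; b=cv2.imread('pics/d8.png')[100:260,250:410]
cv2.imwrite('pics/z8.png',np.hstack([cv2.resize(x,None,fx=2.5,fy=3.5,interpolation=cv2.INTER_CUBIC) for x in (a,b)]))
```

```text
[ 0.59384513 -0.18742821  0.07514647] [ 0.07917344 -0.1974575   4.59008928] 0.05163243181515471
```

View pics/z8.png

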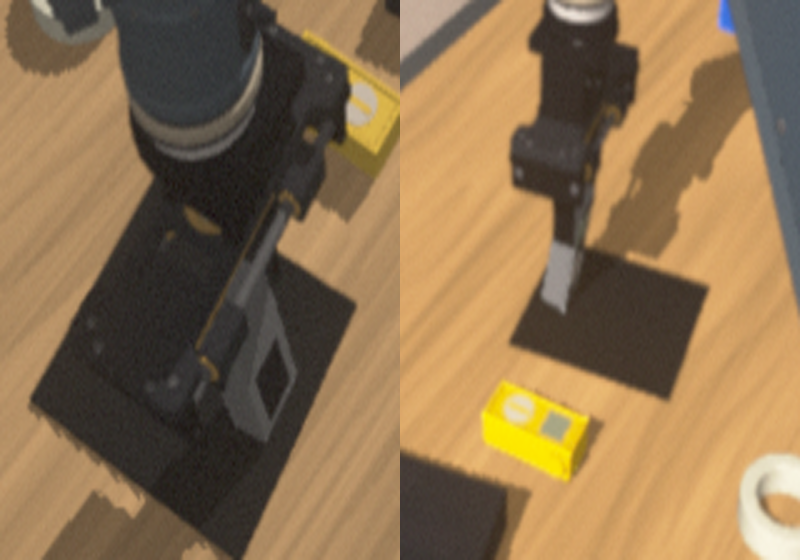

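>>> {"name": "send_rows", "arguments": {"deltas": [{"tx": -0.35,"ty": 0,"tz": -0.01,"rx": 0,"ry": 0,"rz": 0},{"tx": -0.7,"ty": 0,"tz": 0.01,"rx": 0,"ry": 0,"rz": 0},{"tx": -1.1,"ty": 0,"tz": 0.05,"rx": 0,"ry": 0,"rz": 0},{"tx": -1.45,"ty": 0,"tz": 0.11,"rx": 0,"ry": 0,"rz": 0},{"tx": -1.8,"ty": 0,"tz": 0.18,"rx": 0,"ry": 0,"rz": 0}]}}

```text
time: 14.43
position: [0.5753, -0.1908, 0.0728]
tool_rot: [0.996, 0.09, -0.0, 0.0]
ft_force: [-2.0, 0.3, 4.7]
grip_width: 0.0509
```

>>> {"name": "send_rows", "arguments": {"deltas": [{"tx": -0.35,"ty": 0,"tz": 0.07,"rx": 0,"ry": 0,"rz": 0},{"tx": -0.7,"ty": 0,"tz": 0.17,"rx": 0,"ry": 0,"rz": 0},{"tx": -1.05,"ty": 0,"tz": 0.29,"rx": 0,"ry": 0,"rz": 0},{"tx": -1.4,"ty": 0,"tz": 0.43,"rx": 0,"ry": 0,"rz": 0},{"tx": -1.75,"ty": 0,"tz": 0.59,"rx": 0,"ry": 0,"rz": 0}]}}

```text
time: 14.85
position: [0.5583, -0.1938, 0.0666]
tool_rot: [0.996, 0.09, -0.0, -0.0]
ft_force: [-1.5, -1.1, 2.8]
grip_width: 0.0516
```

Run:
```python
from h import *
o=robot.get_obs(); print(o['position'],o['ft_force'],o['grip_width'])
e=np.array([.9836,.1805]); s=-(o['position'][:2]-[.608,-.1848])@e*1000; print('s',s,'h exp',np.sqrt(83.2**2-(s-14)**2)-82,'h',o['position'][2]*1000-74.2)
snap('scene','s9.png'); snap('side','d9.png')
a=cv2.imread('pics/s9.png')[180:340,120:280]; b=cv2.imread('pics/d9.png')[100:260,250:410]
cv2.imwrite('pics/z9.png',np.hstack([cv2.resize(x,None,fx=2.5,fy=3.5,interpolation=cv2.INTER_CUBIC) for x in (a,b)]))
```

```text
[ 0.5583085  -0.19376048  0.06662267] [-1.54030854 -1.11408309  2.77079386] 0.05159704980621923
s 50.49392266402504 h exp -7.230797726656462 h -7.577329640334995
```

View pics/z9.png

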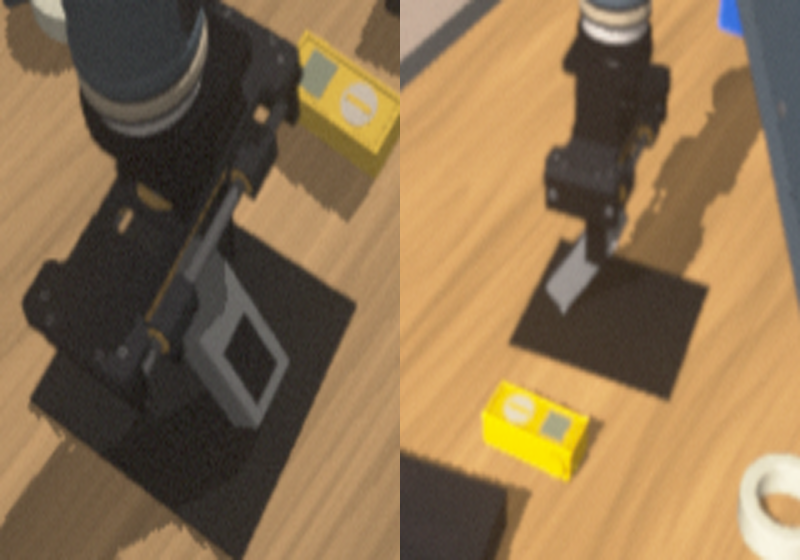

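>>> {"name": "send_rows", "arguments": {"deltas": [{"tx": -0.5,"ty": 0,"tz": 0.24,"rx": 0,"ry": 0,"rz": 0},{"tx": -1.1,"ty": 0,"tz": 0.63,"rx": 0,"ry": 0,"rz": 0},{"tx": -1.7,"ty": 0,"tz": 1.08,"rx": 0,"ry": 0,"rz": 0},{"tx": -2.25,"ty": 0,"tz": 1.57,"rx": 0,"ry": 0,"rz": 0},{"tx": -2.7,"ty": 0,"tz": 2.1,"rx": 0,"ry": 0,"rz": 0}]}}

```text
time: 15.37
position: [0.5316, -0.1983, 0.0451]
tool_rot: [0.996, 0.09, -0.0, -0.0]
ft_force: [0.1, -0.1, -1.4]
grip_width: 0.0518
```

>>> {"name": "send_rows", "arguments": {"deltas": [{"tx": -0.45,"ty": 0,"tz": 0.55,"rx": 0,"ry": 0,"rz": 0},{"tx": -0.85,"ty": 0,"tz": 1.15,"rx": 0,"ry": 0,"rz": 0},{"tx": -1.15,"ty": 0,"tz": 1.75,"rx": 0,"ry": 0,"rz": 0},{"tx": -1.45,"ty": 0,"tz": 2.4,"rx": 0,"ry": 0,"rz": 0},{"tx": -1.65,"ty": 0,"tz": 3.0,"rx": 0,"ry": 0,"rz": 0}]}}

```text
time: 15.78
position: [0.5158, -0.2013, 0.0151]
tool_rot: [0.996, 0.09, -0.0, -0.0]
ft_force: [0.5, -0.6, -1.1]
grip_width: 0.0514
```

Run:
```python
from h import *
o=robot.get_obs(); print(o['position'],o['ft_force'],o['grip_width'])
e=np.array([.9836,.1805]); s=-(o['position'][:2]-[.608,-.1848])@e*1000; print('s',s,'h exp',np.sqrt(83.2**2-(s-14)**2)-82,'h',o['position'][2]*1000-74.2)
snap('scene','s10.png'); snap('side','d10.png')
a=cv2.imread('pics/s10.png')[180:340,120:280]; b=cv2.imread('pics/d10.png')[100:260,250:410]
cv2.imwrite('pics/z10.png',np.hstack([cv2.resize(x,None,fx=2.5,fy=3.5,interpolation=cv2.INTER_CUBIC) for x in (a,b)]))
```

```text
[ 0.51576336 -0.20126298  0.01511271] [ 0.49326565 -0.60021472 -1.1312516 ] 0.051404911894350605
s 93.69552658635088 h exp -58.10725963552442 h -59.08728851704991
```

View pics/z10.png

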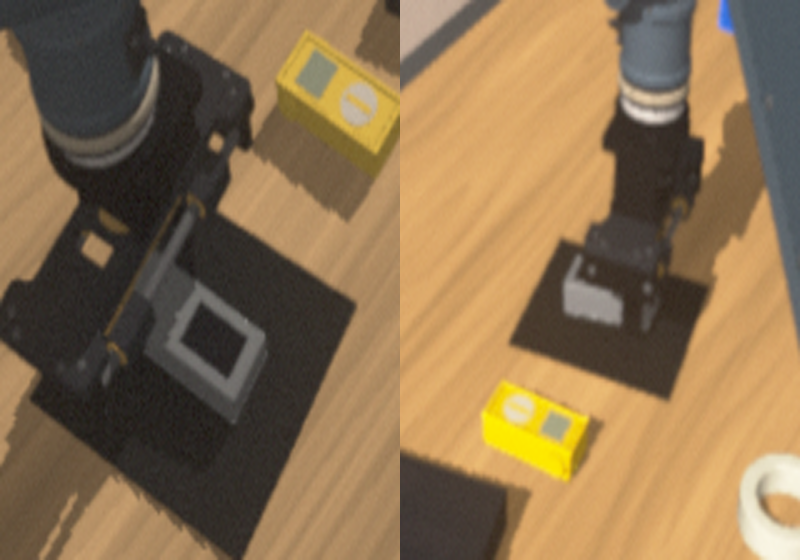

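>>> {"name": "send_rows", "arguments": {"deltas": [{"tx": -0.08,"ty": 0,"tz": 0.25,"rx": 0,"ry": 0,"rz": 0},{"tx": -0.15,"ty": 0,"tz": 0.5,"rx": 0,"ry": 0,"rz": 0},{"tx": -0.2,"ty": 0,"tz": 0.7,"rx": 0,"ry": 0,"rz": 0},{"tx": -0.2,"ty": 0,"tz": 0.82,"rx": 0,"ry": 0,"rz": 0},{"tx": -0.2,"ty": 0,"tz": 0.85,"rx": 0,"ry": 0,"rz": 0}]}}

```text
time: 16.3
position: [0.5143, -0.2018, 0.0074]
tool_rot: [0.996, 0.09, -0.0, 0.0]
ft_force: [-1.1, 0.2, -1.7]
grip_width: 0.0514
```

>>> {"name": "send_rows", "arguments": {"deltas": [{"tx": 0,"ty": 0,"tz": 0.04,"rx": 0,"ry": 0,"rz": 0},{"tx": 0,"ty": 0,"tz": 0.04,"rx": 0,"ry": 0,"rz": 0},{"tx": 0,"ty": 0,"tz": 0.04,"rx": 0,"ry": 0,"rz": 0}]}}

```text
time: 16.55
position: [0.5143, -0.2017, 0.0071]
tool_rot: [0.996, 0.09, 0.0, 0.0]
ft_force: [-0.4, -0.3, -1.4]
grip_width: 0.0515
```

>>> {"name": "send_rows", "arguments": {"deltas": [{"tx": 0,"ty": 0,"tz": 0.04,"rx": 0,"ry": 0,"rz": 0},{"tx": 0,"ty": 0,"tz": 0.04,"rx": 0,"ry": 0,"rz": 0},{"tx": 0,"ty": 0,"tz": 0.04,"rx": 0,"ry": 0,"rz": 0}]}}

```text
time: 16.8
position: [0.5143, -0.2018, 0.0067]
tool_rot: [0.996, 0.09, 0.0, 0.0]
ft_force: [-1.1, -0.2, -1.0]
grip_width: 0.0518
```

>>> {"name": "send_rows", "arguments": {"deltas": [{"tx": 0,"ty": 0,"tz": 0.04,"rx": 0,"ry": 0,"rz": 0},{"tx": 0,"ty": 0,"tz": 0.04,"rx": 0,"ry": 0,"rz": 0},{"tx": 0,"ty": 0,"tz": 0.04,"rx": 0,"ry": 0,"rz": 0}]}}

```text
time: 17.05
position: [0.5143, -0.2017, 0.0062]
tool_rot: [0.996, 0.09, 0.0, 0.0]
ft_force: [-0.3, 0.2, -1.1]
grip_width: 0.0519
```

>>> {"name": "send_rows", "arguments": {"deltas": [{"tx": 0,"ty": 0,"tz": 0.04,"rx": 0,"ry": 0,"rz": 0},{"tx": 0,"ty": 0,"tz": 0.04,"rx": 0,"ry": 0,"rz": 0},{"tx": 0,"ty": 0,"tz": 0.04,"rx": 0,"ry": 0,"rz": 0}]}}

```text
time: 17.3
position: [0.5143, -0.2017, 0.0061]
tool_rot: [0.996, 0.09, 0.0, 0.0]
ft_force: [-0.8, -0.3, 2.3]
grip_width: 0.0516
```

Run:
```python
from h import *
o=robot.get_obs(); print(o['position'],o['ft_force'],o['moment'],o['grip_width'])
c=snap('scene','s11.png'); snap('side','d11.png')
P=cloud(c); 
for d in robot.outline_of('meter','scene'):
    m=d['pixels']; print(d['p'],d['xy'],np.median(P[m],0).round(4))
a=cv2.imread('pics/s11.png')[180:340,120:280]; b=cv2.imread('pics/d11.png')[100:260,250:410]
cv2.imwrite('pics/z11.png',np.hstack([cv2.resize(x,None,fx=2.5,fy=3.5,interpolation=cv2.INTER_CUBIC) for x in (a,b)]))
```

```text
[ 0.51428543 -0.20173515  0.00613083] [-0.80642985 -0.3305648   2.29601793] [ 0.0099589   0.22784346 -0.05684334] 0.05159207270986251
0.84 [253.6, 210.1] [ 0.5378 -0.0208  0.0253]
0.81 [200.6, 275.6] [ 0.5633 -0.1968  0.0308]
0.77 [274.9, 97.6] [0.3634 0.2641 0.0258]
0.6 [400.7, 197.0] [0.7452 0.1856 0.0256]
```

View pics/z11.png

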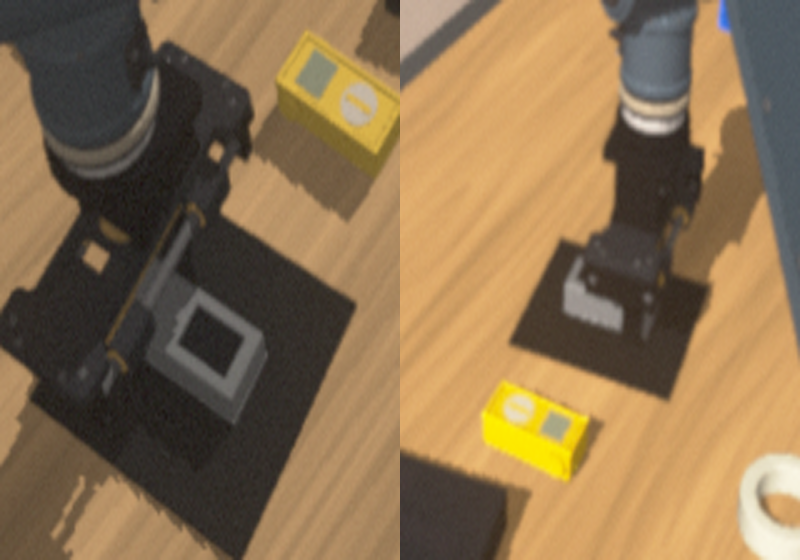

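>>> {"name": "send_rows", "arguments": {"deltas": [{"tx": 0,"ty": 0,"tz": -0.03,"rx": 0,"ry": 0,"rz": 0},{"tx": 0,"ty": 0,"tz": -0.03,"rx": 0,"ry": 0,"rz": 0},{"tx": 0,"ty": 0,"tz": -0.03,"rx": 0,"ry": 0,"rz": 0},{"tx": 0,"ty": 0,"tz": -0.03,"rx": 0,"ry": 0,"rz": 0},{"tx": 0,"ty": 0,"tz": -0.03,"rx": 0,"ry": 0,"rz": 0}], "claw": 8.0}}

```text
time: 17.87
position: [0.5143, -0.2017, 0.006]
tool_rot: [0.996, 0.09, -0.0, -0.0]
ft_force: [-0.0, -0.1, 0.2]
grip_width: 0.0762
```

>>> {"name": "send_rows", "arguments": {"deltas": [{"tx": 0,"ty": 0,"tz": 0,"rx": 0,"ry": 0,"rz": 0},{"tx": 0,"ty": 0,"tz": 0,"rx": 0,"ry": 0,"rz": 0},{"tx": 0,"ty": 0,"tz": 0,"rx": 0,"ry": 0,"rz": 0},{"tx": 0,"ty": 0,"tz": 0,"rx": 0,"ry": 0,"rz": 0},{"tx": 0,"ty": 0,"tz": 0,"rx": 0,"ry": 0,"rz": 0}]}}

```text
time: 18.28
position: [0.5143, -0.2017, 0.0062]
tool_rot: [0.996, 0.09, 0.0, 0.0]
ft_force: [-0.5, 0.3, 0.5]
grip_width: 0.0799
```

>>> {"name": "send_rows", "arguments": {"deltas": [{"tx": 0,"ty": 0,"tz": -0.5,"rx": 0,"ry": 0,"rz": 0},{"tx": 0,"ty": 0,"tz": -1.5,"rx": 0,"ry": 0,"rz": 0},{"tx": 0,"ty": 0,"tz": -3,"rx": 0,"ry": 0,"rz": 0},{"tx": 0,"ty": 0,"tz": -5,"rx": 0,"ry": 0,"rz": 0},{"tx": 0,"ty": 0,"tz": -7.5,"rx": 0,"ry": 0,"rz": 0}]}}

```text
time: 18.7
position: [0.5135, -0.2012, 0.0817]
tool_rot: [0.996, 0.09, -0.001, -0.001]
ft_force: [-0.3, 0.5, -0.2]
grip_width: 0.08
```

>>> {"name": "send_rows", "arguments": {"deltas": [{"tx": -1,"ty": 0,"tz": -3,"rx": 0,"ry": 0,"rz": 0},{"tx": -3,"ty": 0,"tz": -6,"rx": 0,"ry": 0,"rz": 0},{"tx": -5,"ty": 0,"tz": -9,"rx": 0,"ry": 0,"rz": 0},{"tx": -6,"ty": 0,"tz": -11,"rx": 0,"ry": 0,"rz": 0},{"tx": -6,"ty": 0,"tz": -11,"rx": 0,"ry": 0,"rz": 0}]}}

```text
time: 19.12
position: [0.4554, -0.2138, 0.1961]
tool_rot: [0.996, 0.089, 0.003, 0.003]
ft_force: [0.6, 0.0, 0.1]
grip_width: 0.0799
```

>>> {"name": "send_rows", "arguments": {"deltas": [{"tx": 0,"ty": 0,"tz": 0,"rx": 0,"ry": 0,"rz": 0},{"tx": 0,"ty": 0,"tz": 0,"rx": 0,"ry": 0,"rz": 0},{"tx": 0,"ty": 0,"tz": 0,"rx": 0,"ry": 0,"rz": 0},{"tx": 0,"ty": 0,"tz": 0,"rx": 0,"ry": 0,"rz": 0}]}}

```text
time: 19.45
position: [0.4551, -0.2119, 0.1899]
tool_rot: [0.996, 0.09, -0.001, -0.001]
ft_force: [-0.2, -0.5, 0.0]
grip_width: 0.0802
```

Run:
```python
from h import *
o=robot.get_obs(); print(o['time'],o['position'],o['ft_force'])
c=snap('wrist','w12.png'); P=cloud(c)
M=np.array([.547,-.196]);
m=(P[...,2]>.024)&(P[...,2]<.045)&(np.hypot(P[...,0]-M[0],P[...,1]-M[1])<.08)
Q=onplane(c,np.argwhere(m)[:,::-1],.032); print(cv2.minAreaRect((Q[:,:2]*1000).astype(np.float32)),np.percentile(P[m][:,2],[5,50,95]))
snap('scene','s12.png'); snap('side','d12.png')
```

```text
19.45 [ 0.45507443 -0.21187169  0.18990025] [-0.23372914 -0.46648689  0.00869131]
((547.785888671875, -196.4637908935547), (94.1034164428711, 51.05997085571289), 10.289216995239258) [0.02939403 0.03128303 0.03262392]
```

View pics/w12.png

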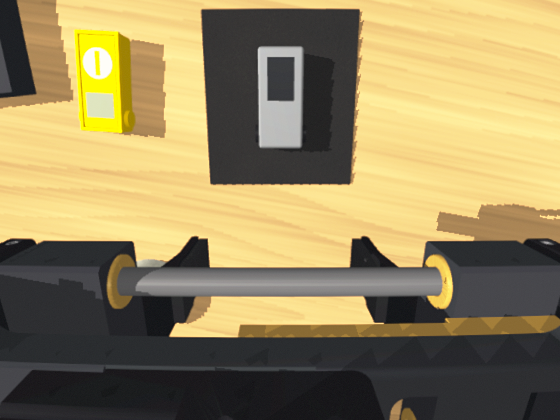

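View pics/d12.png

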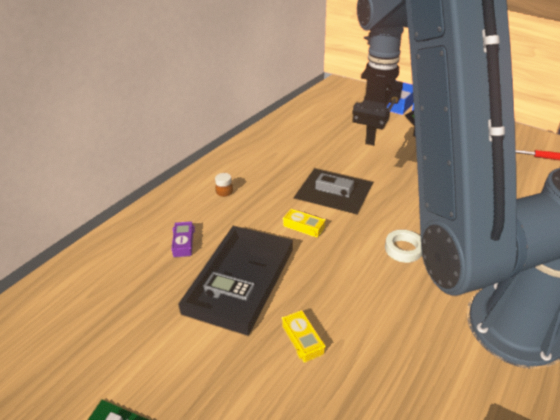

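View pics/s12.png

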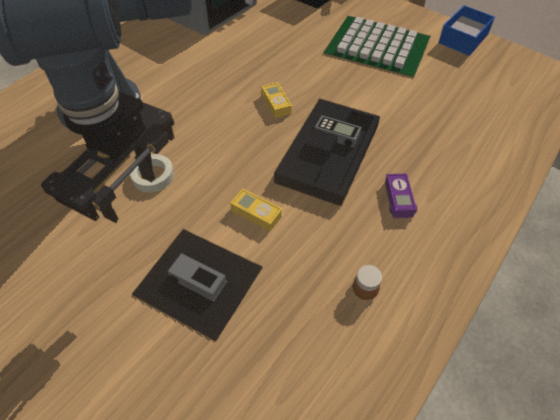

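The meter lies back-up in the middle of the mat: wrist view (280,97), measured centre (0.548, −0.196). The tester and the jar have not moved, and the arm is clear.

Run:
```python
from h import *
print(robot.hand_in())
```

```text
the job is handed in; nothing more can be done
None
```

The meter now lies face-down in the middle of the rubber mat, and I've handed the job in at about 19.5 s of the 54 s allowed.

- **Lift:** I gripped the meter by its two side studs and raised that end straight up. It tilted out while its plain end stayed in the foam. A picture part-way showed the tilt, and one near the top showed it upright in the foam with its face towards the robot.
- **Turning over:** I carried it to the mat and set its plain end down. I then swung the studs over in an arc until it lay on its face. I opened the gripper only after the force reading showed it was resting on the mat.
- **Position:** The last wrist picture puts the meter's centre at (0.548, −0.196). The mat's centre measured (0.547, −0.196), and the two line up to within 0.2°.
- **Height:** Its back reads about 31 mm above the table. It should be 32 mm, which is within the camera's error, so it is lying flat.
- **Bystanders:** By eye, the tester and the jar are where they were in the first pictures, and the gripper was clear of everything.
- **Forces:** The largest push I saw was about 5 N, as the meter's end was set on the mat.

No check at the end failed. Along the way, the detector also labelled the yellow and purple look-alikes as the meter; I told them apart by colour and dial. The first two move calls were refused for their format, before anything had moved.

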